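# Load a torch barrel sleeve into the stamping vise

## Task

Draw the bare aluminium sleeve off its rod on the rack and lay it down, without dropping it, on the floor of the open vise on the orange fixture, lying along the jaws with about the same length standing out on both sides. Let go of it, then crank the black handwheel until the sleeve is firmly clamped between the jaws, without crushing it. Leave the blue sleeve on its rod and do not disturb the other things on the bench.

Things in the scene. Friction and masses are not known exactly. Their poses are not given: they have to be found in the camera images.
- sleeve: Thin bare aluminium tube to be clamped: 50 mm outside, bore 42 mm, 150 mm long, about 0.23 kg, hanging loosely on one of the two upper rods. Origin at its centre, y along its axis (it may have rolled about y). Best held near one end: its middle 70 mm goes between the jaws, where fingers have no room.
- blue_sleeve: Blue tube of the same size on the neighbouring rod, 105 mm away; must stay there. Origin at its centre, y along its axis.
- rack: Fixed grey rack: upright plate 200 mm wide, 275 mm high, front face at y = 0, y axis along the rods towards their open ends. Two upper steel rods, 22 mm thick, 170 mm long (open ends at y = 170 mm), 245 mm above the table, at x = -52.5 and +52.5 mm; on each hangs a sleeve, its axis 10 mm below the rod's. Two shorter empty rods below, at 125 mm.
- fixture: Fixed orange bed (205 x 170 mm, green top 80 mm above the table) with a steel machine vise. Origin under its centre, z up; x is the direction in which the moving jaw closes, the handwheel is on the -x side; y runs along the jaws. Vise floor 110 mm above the table, 66 mm wide along y; beyond y = +-35 mm nothing stands higher than 100 mm (carrying handle low at +y).
- seat (a point): Point on the vise floor (110 mm above the table) where the clamped sleeve's axis will lie: 25 mm in front of (-x of) the fixed jaw's face, midway along the jaws. Axes as the fixture. The clamped sleeve's centre lies 25 mm above it.
- fixed_jaw: The far jaw: grey plastic-faced, 70 mm long along y, top 155 mm above the table, fixed. Origin and axes as the fixture; its face is at x = 50 mm there.
- moving_jaw: The sliding jaw, 70 mm long along y, 45 mm high above the vise floor, driven by the wheel, 8 mm towards the fixed jaw for each turn. Origin on the vise floor at its clamping face (the face looks to +x); axes as the fixture. The jaws start 60 to 68 mm apart.
- wheel_axis (a point): Centre of the handwheel on the screw's axis, 132 mm above the table, 130 mm in front (-x) of the fixture's origin. The wheel turns about the fixture's x axis; hub, nut and screw end stand out 36 mm on the grip's side.
- grip_mid (a point): Middle of the black revolving grip, 24 mm thick, 64 mm long, parallel to the screw and 62 mm from it, 44 mm in front (-x) of the wheel's plane. It spins on its own pin, so a hand can keep its direction all the way round. In the lower half of the turn wheel and hub stand above it: a hand pointing straight down hits them, one leaning back from the wheel by 30 to 40 degrees clears them.
- spray: Closed bottle, 60 mm across, 170 mm high, standing on the bench; leave alone.
- foil_roll: Gold foil roll standing on end, 64 mm across, 100 mm high; leave alone.
- die: Brass stamping die lying flat, 90 x 55 x 18 mm; leave alone.
- wheel: Black handwheel, 140 mm across. Clockwise as seen from the grip's side (positive about the fixture's +x) closes the jaw, 8 mm a turn; self-locking. Friction: 4 N at the grip, either way, running free. Once the jaw bears on the sleeve about 2 N is added per 100 N of clamping force, 5 to 7 N per rad: 3 to 5 N more is firm; under 1.2 N more (60 N) is loose, over 8 N more (400 N) crushes the tube.
Not all that is in view belongs to the job. Of the things that look like the sleeve, the smaller one is meant. What is shaped like the blue_sleeve but turquoise is not meant.

How it is judged:
By the outcome, as a careful person would: the job done as asked, in the order asked, and still so for the second after the job is handed in, with the robot touching nothing.
It also fails if it takes over 72 s, if anything falls off the work surface, if the arm or the gripper's body presses on something with over 40 N, if the wrist force passes 120 N, or if a joint passes its speed limit or range.

## Robot

A 7-joint arm with a two-finger parallel gripper is mounted at the origin on the work surface. World frame = base frame: x ahead of the robot, y to its left, z up, the work surface at z = 0. Lengths are in m, angles in rad, forces in N, time in s.
With the tool pointing down it reaches from about 0.35 to 0.9 m from the base axis. Payload 7.2 kg.
Tool frame: the origin (TCP) lies midway between the tips of the shut fingers; the grasp point (between the pads) lies 19 mm behind it; y points along the fingers, x is the direction in which the jaws open and shut, and the axes are right-handed (so a half turn about y gives the same grasp; the last joint's range is limited). The gripper opens to 88 mm and grips with 3 to 60 N. Pads are 20 mm wide; open, the fingers measure 115 mm over their backs; the gripper's body (75 mm by 178 mm) begins 61 mm behind the grasp point.
Start: joints at [1.072, 0.411, -0.013, 1.596, 0.006, 1.134, -0.082], TCP at [0.261, -0.568, 0.223] pointing down, gripper open.
Joint ranges: [-2.95, 2.95], [-0.29, 1.99], [-1.47, 1.44], [0.14, 2.54], [-1.03, 4.17], [0.13, 1.85], [-2.86, 2.86]. Speed limits (rad/s): [2.39, 2.39, 3.01, 3.01, 3.14, 3.14, 3.14].

## Interface

Orientations are given as a rotation vector (axis times angle).
In Python, from plant import ctrl, optics gives the robot as it stands. The module is installed in compiled form; this text tells all that it offers.
- The arm moves only by the tool send_rows, never from a script. Its argument "series" is a list of rows, each a list of 6 numbers: the shift along the tool's x, y, z in mm, then the turn, a rotation vector about the tool's x, y, z in degrees. In form: [[x, y, z, ax, ay, az], ...]. A call has 1 to 10 rows; each row is the pose to reach, as a shift and turn from the pose commanded when the call began, along the tool's axes at that moment; what a row does not reach only later rows make up. A row lasts 1/10 s, in which the tool goes at most 50 mm and 8.59 degrees, less where a joint would pass 70% of its speed; a pose out of reach is approached as far as the arm can. A call with a gripper value outside its range is refused whole. "fingers" is the gripper command: -1 is shut, 1 is fully open, values between are in proportion, set as the call begins (left out, the last holds). The fingers move at their own pace and stop on an object; "grip_force" is the grip in N (left out, the last holds). Time passes only in rows, so rows that repeat a pose let the fingers close. It gives the time, the measured TCP pose, the force and the opening at its end, in the units of the state.
- ctrl.observe(): the state, without advancing time (a new reading comes with each control period).
- optics.grab_frame(name): name is "scene" or "top" or "wrist"; returns the picture (384x512x3 uint8, blue, green, red); there is no depth.
- optics.camera_info(name): a dict with "vfov" (degrees; the focal length in pixels is half the picture's height over the tangent of half this angle, whatever the lens; pixels are square), "cx", "cy" (the principal point, pixels), "origin" and "attitude" of the camera in the world. Camera axes: x right, y up, looking along -z (the intrinsics and any distortion apply to the point x, -y, -z); pixel columns grow to the right and rows downward; lengths in m; the calibration is good to about 2 mm. A picture is of the moment at which its call begins: read the wrist's pose just before it. camera_info takes no time and is no camera call; for the wrist camera it gives the pose at the moment of the call.
- ctrl.finish_job(): hands the job in, once; it reports no verdict.
The state is a dict: "time_s": time; "joint_pos": joint angles; "joint_vel": joint speeds; "joint_efforts": joint torques, N m; "ee_pos": TCP position; "eef_rot": TCP orientation; "ft_force": force on the tool from outside, world axes, zero at the start; "wrist_torque": the same for the moment, N m; "grip_width": opening from 0.0 (shut) to 1.0 (fully open).
Only numpy, scipy, OpenCV 4.12 (cv2) and the standard library are available. Lean on these libraries where they do the work, as an engineer would, in place of code of your own. Each camera call takes 0.05 s, during which the arm holds its last target. There are 200 camera calls.

## Working session

There is one attempt and no reset: what is moved stays moved. The work goes in short steps, Python scripts to look and compute and a tool call to move; the robot and the scene stay as the last step left them, time stands still between calls to the robot, and variables do not carry over. Pictures are saved under pics/ and viewed, about 8 in all and at most 12, crops included, and the job is handed in when it is done.

Besides the shell and the picture viewer there is one more tool, called after "Call:" as name(argument=value, ...) on one line, values as JSON. send_rows: Moves the arm, as the interface text tells. Its arguments: {"type":"object","properties":{"series":{"type":"array","items":{"type":"array","items":{"type":"number"}}},"fingers":{"type":"number"},"grip_force":{"type":"number"}},"required":["series"]}

```bash
mkdir -p pics; python3 - <<'E'
from plant import ctrl,optics
import cv2,numpy as np
s=ctrl.observe();print({k:np.round(v,3) for k,v in s.items()})
for n in("scene","top","wrist"):
    print(n,optics.camera_info(n))
    cv2.imwrite(f"pics/{n}0.png",optics.grab_frame(n))
a=cv2.imread("pics/scene0.png");b=cv2.imread("pics/top0.png")
E
```

```text
{'time_s': np.float64(0.0), 'joint_pos': array([ 1.072,  0.412, -0.013,  1.597,  0.006,  1.134, -0.082]), 'joint_vel': array([-0.001,  0.001,  0.   , -0.   ,  0.001, -0.001, -0.001]), 'joint_efforts': array([-1.0000e-03, -5.8796e+01,  6.4200e-01, -2.9108e+01, -5.4000e-02,
        1.8000e-02,  0.0000e+00]), 'ee_pos': array([ 0.261, -0.567,  0.222]), 'eef_rot': array([-1.382,  0.887, -0.885]), 'ft_force': array([-0.287,  0.697, -0.77 ]), 'wrist_torque': array([ 0.074, -0.016,  0.016]), 'grip_width': np.float64(1.001)}
scene {'vfov': 55.61907698458579, 'cx': 250.78258750283578, 'cy': 192.4845028976758, 'origin': array([0.94347659, 0.36930091, 0.92234816]), 'attitude': array([0.35214768, 0.67956364, 2.13220067])}
top {'vfov': 43.953745780521615, 'cx': 256.6717215428552, 'cy': 191.60319165735294, 'origin': array([0.25359787, 0.02144112, 1.36784648]), 'attitude': array([ 0.15099895, -0.16092116, -1.56669558])}
wrist {'vfov': 62.41045324275674, 'cx': 256.29728597148693, 'cy': 191.38069947340924, 'origin': array([ 0.32879195, -0.53730163,  0.3843585 ]), 'attitude': array([-0.24459439,  0.15809723, -1.13199844])}
```

View pics/scene0.png

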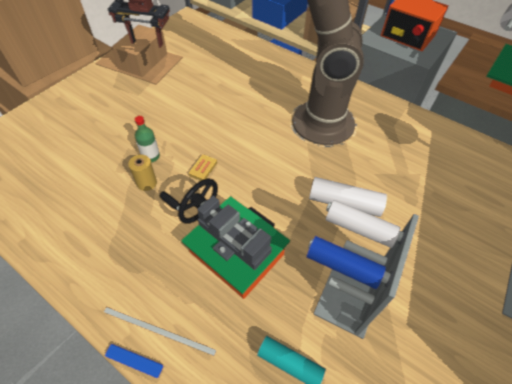

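View pics/top0.png

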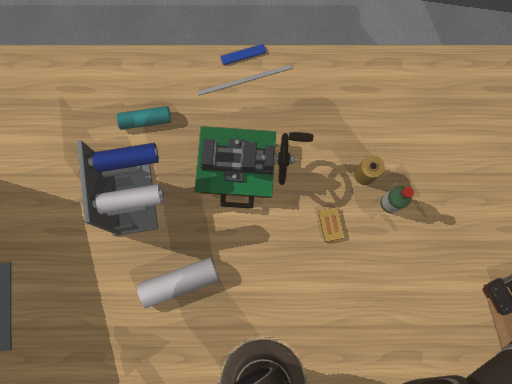

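The first two views show:
- Candidates for the sleeve: the white tube on the rack rod, at top (130,199) and scene (363,222); and the larger white tube lying on the bench, at top (178,283) and scene (348,196).
- Blue on the neighbouring rod, at top (125,157). Turquoise lies on the bench at top (144,117), and a blue bar at top (243,54).
- I choose the white tube on the rack, since it is the smaller one and hangs on an upper rod. A close crop will check this.

```bash
python3 - <<'E'
import cv2
def crop(n,x0,y0,x1,y1,k):
    a=cv2.imread(f"pics/{n}0.png")[y0:y1,x0:x1]
    a=cv2.resize(a,None,fx=k,fy=k,interpolation=cv2.INTER_CUBIC)
    for x in range((x0//20+1)*20,x1,20):
        cv2.line(a,((x-x0)*k,0),((x-x0)*k,6),(0,0,255),1);cv2.putText(a,str(x),((x-x0)*k-12,18),0,.4,(0,0,255),1)
    for y in range((y0//20+1)*20,y1,20):
        cv2.line(a,(0,(y-y0)*k),(6,(y-y0)*k),(0,0,255),1);cv2.putText(a,str(y),(8,(y-y0)*k+4),0,.4,(0,0,255),1)
    cv2.imwrite(f"pics/{n}0c.png",a)
crop("top",70,115,330,245,3);crop("scene",155,165,420,340,3)
E
```

```text
(no output)
```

View pics/top0c.png

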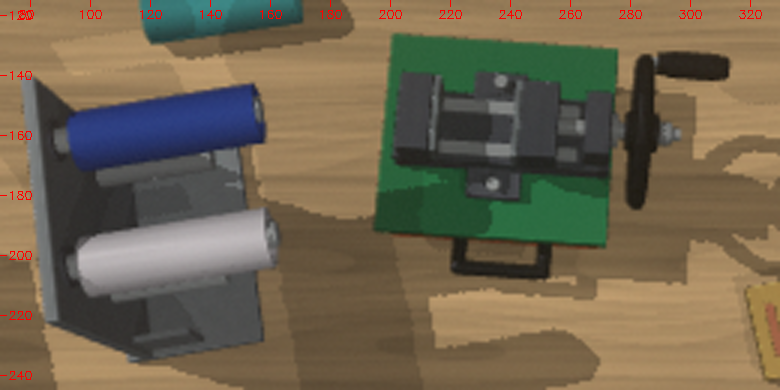

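View pics/scene0c.png

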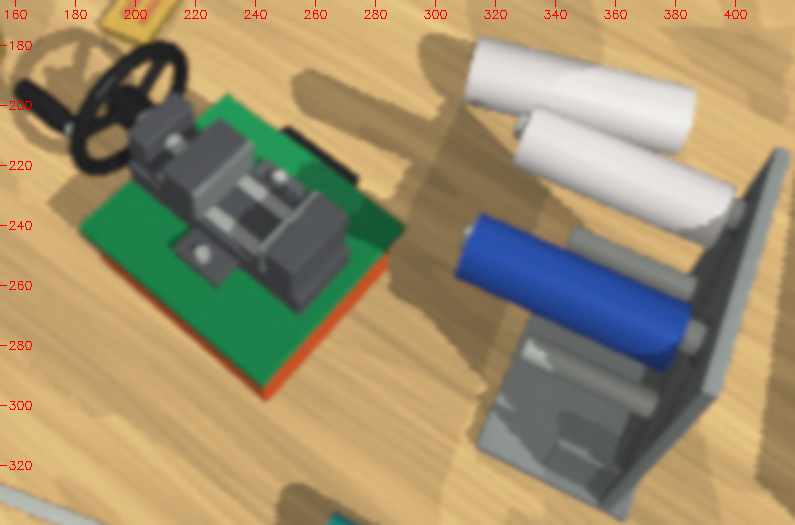

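The crops confirm it: the bare sleeve is the white tube on the upper rod nearer the robot, at top (128,200). The rod tip shows in its mouth at (162,196), and the big white tube lies on the bench. Next I fit the poses.

```bash
cat > h.py <<'E'
import numpy as np
from scipy.spatial.transform import Rotation as R
from scipy.optimize import least_squares
from plant import ctrl,optics
def proj(ci,P,k=0.):
    p=(np.atleast_2d(P)-ci["origin"])@R.from_rotvec(ci["attitude"]).as_matrix()
    f=192/np.tan(np.radians(ci["vfov"]/2))
    q=np.c_[p[:,0],-p[:,1]]/-p[:,2:3]
    q=q*(1+k*(q**2).sum(1,keepdims=True))
    return q*f+[ci["cx"],ci["cy"]]
def T(p,L):
    c,s=np.cos(p[2]),np.sin(p[2]);L=np.atleast_2d(L)
    return np.c_[p[0]+c*L[:,0]-s*L[:,1],p[1]+s*L[:,0]+c*L[:,1],L[:,2]]
E
cat > fit.py <<'E'
from h import *
ct,cs=optics.camera_info("top"),optics.camera_info("scene")
F=np.array([[.1025,-.085,.08],[-.1025,-.085,.08],[-.1025,.085,.08],[.1025,.085,.08]])
Ft=np.array([[201,126],[275.7,131.3],[271.7,197.3],[194.7,192]])
Fs=np.array([[243,294],[181.7,241.7],[231,196.7],[290,241]])
K=np.array([[-.1,0,.275],[.1,0,.275]])
Kt=np.array([[81.7,141.7],[89,221.7]]);Ks=np.array([[390,295],[414,215]])
def res(p,cut=0):
    kt,ks=p[6:8]
    return np.concatenate([(proj(ct,T(p[:3],F),kt)-Ft).ravel(),(proj(cs,T(p[:3],F),ks)-Fs).ravel(),
     (proj(ct,T(p[3:6],K),kt)-Kt).ravel(),(proj(cs,T(p[3:6],K),ks)-Ks).ravel()])
for kk in(1e-6,1.):
    r=least_squares(lambda q:res(np.r_[q[:6],q[6:]*kk]),[.55,.05,1.5,.5,.4,3.1,0,0])
    p=r.x;print(np.round(p[:6],4),p[6:]*kk);print(np.round(r.fun.reshape(-1,2),1).tolist())
for nm,q in(("seat",[.025,0,.135]),("grip0",[-.174,0,.132])): print(nm,T(p[:3],q))
for y in(.005,.155,.17): print("sleeve y",y,T(p[3:6],[.0525,y,.235]),proj(ct,T(p[3:6],[.0525,y,.235]),p[6]),proj(cs,T(p[3:6],[.0525,y,.235]),p[7]))
# grip: phi
def g(a): 
    P=T(p[:3],[-.174,.062*np.cos(a[0]),.132+.062*np.sin(a[0])])
    return np.r_[(proj(ct,P,p[6])-[301,137])[0],(proj(cs,P,p[7])-[169.3,200])[0]]
for a0 in (0,2,4):
    r=least_squares(g,[a0]);print("grip ang",np.degrees(r.x)%360,r.fun)
# clear sizes of other stuff
def tri(a,b):
    return least_squares(lambda X:np.r_[(proj(ct,X,p[6])-a)[0],(proj(cs,X,p[7])-b)[0]],[.5,0,.1])
# moving jaw face top edge mid, fixed jaw face
for nm,a,b in(("movjaw",((518)/3+70,122/3+115),(220/3+155,165/3+165)),("fixjaw",(440/3+70,115/3+115),(292/3+155,222/3+165))):
    r=tri(a,b);print(nm,r.x,r.fun)
E
python3 fit.py
```

```text
[0.6017 0.0741 1.4995 0.5013 0.4144 3.3035] [0.03538549 0.09935401]
[[-0.0, 3.0], [-2.5, 2.6], [-2.3, -4.6], [0.6, -4.4], [0.6, -4.2], [2.7, -2.5], [-1.7, 2.0], [-2.8, 0.7], [-0.2, -2.1], [0.6, 0.3], [-0.3, 0.7], [1.5, -2.5]]
[0.6017 0.0741 1.4995 0.5013 0.4144 3.3035] [0.03538269 0.09935104]
[[-0.0, 3.0], [-2.5, 2.6], [-2.3, -4.6], [0.6, -4.4], [0.6, -4.2], [2.7, -2.5], [-1.7, 2.0], [-2.8, 0.7], [-0.2, -2.1], [0.6, 0.3], [-0.3, 0.7], [1.5, -2.5]]
seat [[0.6034597  0.09904507 0.135     ]]
grip0 [[ 0.58929168 -0.09944993  0.132     ]]
sleeve y 0.005 [[0.45025162 0.40104372 0.235     ]] [[ 95.5022744  204.53814808]] [[400.45126722 238.5979266 ]]
sleeve y 0.155 [[0.47442989 0.25300517 0.235     ]] [[157.88215739 194.58762648]] [[332.12342805 210.25218226]]
sleeve y 0.17 [[0.47684771 0.23820132 0.235     ]] [[164.06276649 193.60087972]] [[325.76753221 207.60934598]]
grip ang [154.14759988] [-0.36660325 -0.1633782  -0.12802113 -0.0854832 ]
grip ang [154.14759856] [-0.36660321 -0.16337813 -0.12802103 -0.08548365]
grip ang [154.14759851] [-0.36660321 -0.16337813 -0.12802103 -0.08548366]
movjaw [0.59649288 0.04952703 0.14969133] [ 0.31967527 -0.19692132  0.34506047  0.05705296]
fixjaw [0.60215858 0.12307547 0.14375818] [-1.23883865  0.69082239 -1.26715974 -0.19963194]
```

```bash
cat > fit2.py <<'E'
from h import *
exec(open("fit.py").read().split("def res")[0].split("import *")[1])
# extra: sleeve end (mouth) centre and root-end at white sleeve: unknown y ; rod axis height .235
S=np.array([1,-1]);
def model(p):
    hx,hy=p[8:10];f=np.array([[hx,-hy,.08],[-hx,-hy,.08],[-hx,hy,.08],[hx,hy,.08]])
    return f
def res(p):
    kt,ks=p[6:8];f=model(p)
    L=np.array([[.0525,p[10],.235]])
    return np.concatenate([(proj(ct,T(p[:3],f),kt)-Ft).ravel(),(proj(cs,T(p[:3],f),ks)-Fs).ravel(),
     (proj(ct,T(p[3:6],K),kt)-Kt).ravel(),(proj(cs,T(p[3:6],K),ks)-Ks).ravel()])
r=least_squares(res,[.55,.05,1.5,.5,.4,3.1,0,0,.1,.085,.15])
p=r.x;print(np.round(p,4));print(np.round(r.fun.reshape(-1,2),1).tolist())
r=least_squares(lambda q:res(np.r_[q[:6],0,0,q[6:]]),[.55,.05,1.5,.5,.4,3.1,.1,.085,.15])
print("k=0",np.round(r.x,4));print(np.round(r.fun.reshape(-1,2),1).tolist())
for y in(.005,.08,.155,.17): X=T(p[3:6],[.0525,y,.235]);print("sleeve y",y,X,proj(ct,X,p[6]),proj(cs,X,p[7]))
E
python3 fit2.py
```

```text
[ 0.602   0.0742  1.5013  0.5008  0.4273  3.3066 -0.1788 -0.1044  0.1067
  0.0954  0.15  ]
[[-0.9, -0.2], [-0.9, -0.7], [-1.0, -1.0], [-1.0, -0.9], [-0.8, -1.2], [-0.7, -1.1], [-0.4, -1.0], [0.6, -1.3], [0.1, -0.2], [0.0, -0.4], [0.1, -0.0], [0.3, -0.5]]
k=0 [0.6014 0.0739 1.5014 0.501  0.4189 3.3053 0.1063 0.0948 0.15  ]
[[-1.0, -0.2], [-0.9, -0.5], [-1.0, -1.0], [-0.9, -0.8], [-0.8, -1.0], [-0.7, -1.1], [-0.4, -1.0], [0.5, -1.4], [-1.3, -1.7], [-0.5, 0.3], [-0.8, -0.1], [0.2, -1.9]]
sleeve y 0.005 [[0.44982959 0.41377042 0.235     ]] [[ 94.47343215 204.37880839]] [[400.43631711 239.87242578]]
sleeve y 0.08 [[0.46215125 0.3397895  0.235     ]] [[123.81496351 199.48942902]] [[367.87202963 226.21683798]]
sleeve y 0.155 [[0.47447291 0.26580858 0.235     ]] [[153.62822033 194.5452992 ]] [[336.17904818 212.95968289]]
sleeve y 0.17 [[0.47693724 0.2510124  0.235     ]] [[159.63418218 193.55204251]] [[329.9605394 210.3620955]]
```

```bash
cat >> h.py <<'E'
FIX=np.array([.602,.0742,1.5013]); RACK=np.array([.5008,.4273,3.3066]); KT,KS=-.179,-.104
def down(psi,lean=None):
    """tool-down rotation; tool x at world heading psi (rad)"""
    x=np.array([np.cos(psi),np.sin(psi),0]);y=np.array([0,0,-1.]);return R.from_matrix(np.c_[x,y,np.cross(x,y)])
def go(pos,rot,s=None):
    """shift (mm, tool axes) and turn (deg) from present pose to target TCP pose"""
    s=s or ctrl.observe();r=R.from_rotvec(s["eef_rot"])
    print("shift",np.round(r.inv().apply(np.array(pos)-s["ee_pos"])*1e3,1),"turn",np.round((r.inv()*rot).as_rotvec(degrees=True),1))
def st():
    s=ctrl.observe();r=R.from_rotvec(s["eef_rot"]).as_matrix();print("t",round(s["time_s"],2),"pos",np.round(s["ee_pos"],4),"F",np.round(s["ft_force"],1),"w",round(float(s["grip_width"]),3),"q",np.round(s["joint_pos"],2));return s,r
E
python3 - <<'E'
from h import *
s,r=st();print(np.round(r,3))
ci=optics.camera_info("wrist");print("cam in tool",(r.T@(ci["origin"]-s["ee_pos"])).round(4));print((r.T@R.from_rotvec(ci["attitude"]).as_matrix()).round(3))
psi=RACK[2]
for dp in(0,np.pi):
    print("psi",np.degrees(psi+dp))
    go(T(RACK,[.0525,.14,.36])[0],down(psi+dp))
for nm,yy in(("place",-.06),("place",.06)):
  print(nm,T(FIX,[.025,yy,.116]),np.degrees(FIX[2]))
E
```

```text
t 0.15 pos [ 0.2608 -0.5676  0.222 ] F [1.  0.2 0. ] w 1.004 q [ 1.07  0.41 -0.01  1.6   0.01  1.13 -0.08]
[[ 0.418 -0.001  0.909]
 [-0.909  0.001  0.418]
 [-0.001 -1.    -0.   ]]
cam in tool [ 0.0007 -0.1625  0.0744]
[[ 1.    -0.    -0.   ]
 [-0.     0.272 -0.962]
 [ 0.     0.962  0.272]]
psi 189.454224537958
shift [-682.6 -137.2  546.1] turn [ 1.000e-01  1.052e+02 -0.000e+00]
psi 369.454224537958
shift [-682.6 -137.2  546.1] turn [ -0.  -74.8  -0.1]
place [[0.66359118 0.09497323 0.116     ]] 86.0181537829905
place [[0.54388084 0.10330608 0.116     ]] 86.0181537829905
```

Call:
send_rows(series=[[0,-137,0,0,0,0],[-100,-137,80,0,-11,0],[-683,-137,546,0,-75,0],[-683,-137,546,0,-75,0],[-683,-137,546,0,-75,0],[-683,-137,546,0,-75,0],[-683,-137,546,0,-75,0],[-683,-137,546,0,-75,0],[-683,-137,546,0,-75,0],[-683,-137,546,0,-75,0]], fingers=1)

```text
time_s: 1.15
ee_pos: [0.3671, -0.1386, 0.3292]
eef_rot: [-1.567, -0.137, 0.137]
ft_force: [0.7, -0.5, -0.2]
grip_width: 0.996
```

```bash
python3 - <<'E'
from h import *
st();go(T(RACK,[.0525,.14,.36])[0],down(RACK[2]+np.pi))
E
```

```text
t 1.15 pos [ 0.3671 -0.1386  0.3292] F [ 0.7 -0.5 -0.2] w 0.996 q [ 0.73 -0.06 -0.46  1.92 -0.03  1.28  0.46]
shift [176.2 -31.1 394.5] turn [0.  0.6 0. ]
```

Call:
send_rows(series=[[176,-31,394,0,0,0],[176,-31,394,0,0,0],[176,-31,394,0,0,0],[176,-31,394,0,0,0],[176,-31,394,0,0,0],[176,-31,394,0,0,0],[176,-31,394,0,0,0],[176,-31,394,0,0,0],[176,-31,394,0,0,0],[176,-31,394,0,0,0]])

```text
time_s: 2.15
ee_pos: [0.4735, 0.282, 0.3592]
eef_rot: [-1.563, -0.136, 0.139]
ft_force: [0.1, 0.1, -0.3]
grip_width: 0.998
```

```bash
python3 - <<'E'
from h import *
import cv2
s,r=st();go(T(RACK,[.0525,.14,.36])[0],down(RACK[2]+np.pi))
ci=optics.camera_info("wrist");a=optics.grab_frame("wrist");np.save("w1.npy",ci,allow_pickle=True)
for nm,L in(("mouth",[.0525,.165,.235]),("rodtip",[.0525,.17,.245]),("sl0",[.0525,.015,.235]),("bluetip",[-.0525,.17,.245]),("plate+",[.1,0,.275])): print(nm,proj(ci,T(RACK,L)).round(1))
cv2.imwrite("pics/w1.png",a)
E
```

```text
t 2.15 pos [0.4735 0.282  0.3592] F [ 0.1  0.1 -0.3] w 0.998 q [ 0.07  0.32 -0.9   1.53  0.25  1.42 -0.67]
shift [-1.8 -0.8 -1.2] turn [-0.2  0.6 -0.1]
mouth [[254.3 210.6]]
rodtip [[254.1 219.3]]
sl0 [[255.8  39.4]]
bluetip [[367.  220.4]]
plate+ [[187.5   3.9]]
```

View pics/w1.png

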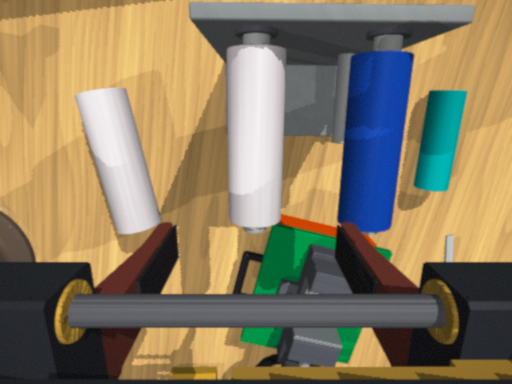

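The wrist view shows the bare sleeve at columns 228–286, with its mouth near row 225 and the rod tip at (256,230). The rack is about 9 mm nearer (−y) than the distorted fit gave, so I refit without distortion and compare the sleeve rims.

```bash
sed -i 's/^FIX=.*/FIX=np.array([.6014,.0739,1.5014]); RACK=np.array([.501,.4189,3.3053])/' h.py; python3 - <<'E'
from h import *
import cv2
ci=np.load("w1.npy",allow_pickle=True).item()
for nm,L in(("rodtip",[.0525,.17,.245]),("bluetip",[-.0525,.17,.245]),("plate+",[.1,0,.275]),("plate-",[-.1,0,.275])): print(nm,proj(ci,T(RACK,L)).round(1))
t=np.linspace(0,2*np.pi,73)
for y in(.005,.015,.155,.165):
    q=proj(ci,T(RACK,np.c_[.0525+.025*np.cos(t),0*t+y,.235+.025*np.sin(t)]))
    print(y,"rows",q[:,1].min().round(1),q[:,1].max().round(1),"top pt",q[18].round(1),"cols",q[:,0].min().round(1),q[:,0].max().round(1))
g=cv2.imread("pics/w1.png").astype(int)
for c in(240,256,272): print(c,g[20:56:2,c].sum(1)//3, g[214:240,c].sum(1)//3)
E
```

```text
rodtip [[252.6 227.5]]
bluetip [[364.5 228.8]]
plate+ [[186.4  17. ]]
plate- [[471.2  20.6]]
0.005 rows 30.4 42.6 top pt [254.2  30.4] cols 224.1 284.7
0.015 rows 44.8 54.5 top pt [254.   44.9] cols 224.2 284.3
0.155 rows 201.1 218.1 top pt [252.5 218.1] cols 226.5 279.1
0.165 rows 210.3 228.7 top pt [252.4 228.7] cols 226.7 278.7
240 [ 76  59  58  58  61  61  50  35  37  50  61  58  94 160 172 201 209 208] [188 188 188 188 188 187 186 186 186 188 185 176 151 138 132 132 131 131
 133 133 131 129 129 129 130 128]
256 [ 82  59  61  68  68  62  80 134 134 135 134 135 146 174 228 235 235 235] [221 221 222 221 222 221 220 220 221 221 221 219 211 183 154 167 173 172
 162 147 128 124 122 125 122 123]
272 [ 86  59  60  57  46  48  45  38  36  40  53  53  68 136 146 156 203 222] [204 204 205 204 205 203 204 205 204 200 184 131  79  62  52  49  48  50
  52  52  52  52  52  51  51  52]
```

```bash
sed -i 's/RACK=.*/RACK=np.array([.5033,.4193,3.3053])/' h.py; python3 - <<'E'
from h import *
st()
go(T(RACK,[.0525,.1515,.216])[0],down(RACK[2]+np.pi))
E
```

```text
t 2.2 pos [0.4737 0.2795 0.3592] F [-0.3 -1.2  0.2] w 0.998 q [ 0.07  0.32 -0.9   1.53  0.25  1.42 -0.67]
shift [ -0.4 143.1 -18.6] turn [-0.1  0.5 -0.1]
```

Call:
send_rows(series=[[0,0,-19,0,0.5,0],[0,40,-19,0,0.5,0],[0,80,-19,0,0.5,0],[0,110,-19,0,0.5,0],[0,130,-19,0,0.5,0],[0,143,-19,0,0.5,0],[0,143,-19,0,0.5,0],[0,143,-19,0,0.5,0]])

```text
time_s: 3.0
ee_pos: [0.478, 0.2583, 0.2178]
eef_rot: [-1.567, -0.126, 0.125]
ft_force: [-0.2, -0.3, 0.4]
grip_width: 1.0
```

Call:
send_rows(series=[[0,0,0,0,0,0],[0,0,0,0,0,0],[0,0,0,0,0,0],[0,0,0,0,0,0],[0,0,0,0,0,0],[0,0,0,0,0,0],[0,0,0,0,0,0],[0,0,0,0,0,0]], fingers=-1, grip_force=25)

```text
time_s: 3.8
ee_pos: [0.4775, 0.2587, 0.217]
eef_rot: [-1.567, -0.126, 0.126]
ft_force: [-1.3, -0.8, 2.0]
grip_width: 0.554
```

```bash
python3 - <<'E'
from h import *
st()
go(T(RACK,[.0525,.1515,.216])[0],down(RACK[2]+np.pi))
E
```

```text
t 3.8 pos [0.4775 0.2587 0.217 ] F [-1.3 -0.8  2. ] w 0.554 q [ 0.08  0.4  -0.86  1.76  0.33  1.13 -0.73]
shift [-0.8  1.   2.8] turn [ 0.  -0.2 -0. ]
```

Call:
send_rows(series=[[0,-3,0,0,0,0],[0,-6,0,0,0,0],[0,-9,0,0,0,0],[0,-9,0,0,0,0],[0,-9,-10,0,0,0],[0,-9,-20,0,0,0],[0,-9,-20,0,0,0]], grip_force=35)

```text
time_s: 4.5
ee_pos: [0.4815, 0.2365, 0.2256]
eef_rot: [-1.569, -0.124, 0.124]
ft_force: [0.6, -0.2, -2.3]
grip_width: 0.553
```

```bash
python3 - <<'E'
from h import *
import cv2
st();cv2.imwrite("pics/w2.png",optics.grab_frame("wrist"))
E
```

```text
t 4.5 pos [0.4815 0.2365 0.2256] F [ 0.6 -0.2 -2.3] w 0.553 q [ 0.12  0.38 -0.86  1.77  0.32  1.14 -0.68]
```

View pics/w2.png

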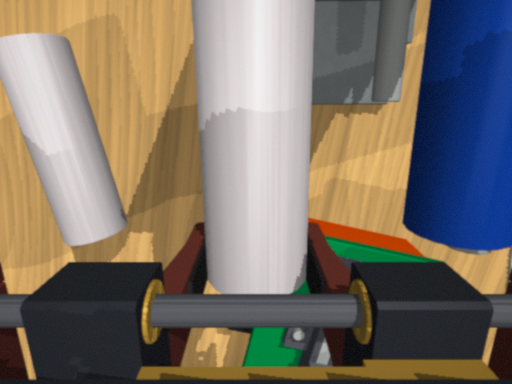

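The sleeve is held. It sits at columns 195–310, its mouth is between the fingers at row 290, and the wrist carries only its weight (2.3 N). Now I draw it off.

Call:
send_rows(series=[[0,0,-15,0,0,0],[0,0,-35,0,0,0],[0,0,-55,0,0,0],[0,0,-75,0,0,0],[0,0,-95,0,0,0],[0,0,-115,0,0,0],[0,0,-135,0,0,0],[0,0,-150,0,0,0],[0,0,-160,0,0,0],[0,0,-160,0,0,0]])

```text
time_s: 5.55
ee_pos: [0.5066, 0.0797, 0.2259]
eef_rot: [-1.568, -0.124, 0.124]
ft_force: [-0.1, 0.4, -2.1]
grip_width: 0.552
```

```bash
python3 - <<'E'
from h import *
st()
go(T(FIX,[.022,-.0615,.25])[0],down(FIX[2]))
E
```

```text
t 5.55 pos [0.5066 0.0797 0.2259] F [-0.1  0.4 -2.1] w 0.552 q [ 0.43  0.33 -0.83  1.82  0.27  1.11 -0.34]
shift [157.6 -24.2 -13.1] turn [  0. -77.  -0.]
```

Call:
send_rows(series=[[10,-10,-1,0,-5,0],[30,-24,-3,0,-12,0],[50,-24,-5,0,-20,0],[70,-24,-7,0,-28,0],[90,-24,-8,0,-36,0],[110,-24,-10,0,-44,0],[130,-24,-12,0,-52,0],[145,-24,-13,0,-60,0],[158,-24,-13,0,-68,0],[158,-24,-13,0,-76,0]])

```text
time_s: 6.55
ee_pos: [0.6655, 0.095, 0.2494]
eef_rot: [-1.243, -1.152, 1.15]
ft_force: [0.7, -0.3, -2.2]
grip_width: 0.555
```

```bash
python3 - <<'E'
from h import *
import cv2
s,r=st();go(T(FIX,[.022,-.0615,.25])[0],down(FIX[2]))
ci=optics.camera_info("wrist");cv2.imwrite("pics/w3.png",optics.grab_frame("wrist"));np.save("w3.npy",ci,allow_pickle=True)
for nm,L in(("fj-",[.05,-.035,.155]),("fj+",[.05,.035,.155]),("mj62-",[-.012,-.035,.155]),("mj62+",[-.012,.035,.155])): print(nm,proj(ci,T(FIX,L)).round(1))
E
```

```text
t 6.55 pos [0.6655 0.095  0.2494] F [ 0.7 -0.3 -2.2] w 0.555 q [ 0.39  0.68 -1.03  1.39  0.58  1.39  0.86]
shift [-3.5 -0.7  0.9] turn [-0.  -0.5  0.1]
fj- [[286.6 160.7]]
fj+ [[288.2  69.7]]
mj62- [[211.  161.4]]
mj62+ [[206.6  70.4]]
```

View pics/w3.png

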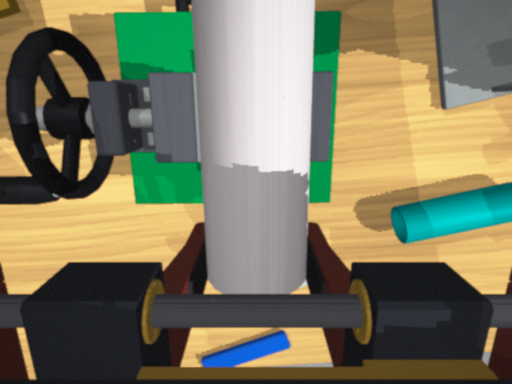

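The sleeve hangs over the vise opening. The jaw ends are at rows 72–160, against a prediction of 70–161, and the moving jaw's edge is at column ~199. I refine the fixture pose from the green bed's corners at (116,12), (340,12), (331,203) and (136,203).

```bash
python3 - <<'E'
from h import *
import cv2
ci=np.load("w3.npy",allow_pickle=True).item();a=cv2.imread("pics/w3.png").astype(int)
g=((a[...,1]-a[...,2]>30)&(a[...,1]-a[...,0]>10))
for r in(20,30,50,100,175,195):
    c=np.where(g[r,100:360])[0]+100;print(r,c.min(),c.max())
for c in(125,140,170,320,328): 
    q=np.where(g[:230,c])[0];print("col",c,q.min() if len(q) else 0,q.max() if len(q) else 0)
hx,hy=.1063,.0948
f=np.array([[hx,-hy,.08],[-hx,-hy,.08],[-hx,hy,.08],[hx,hy,.08]]);print(proj(ci,T(FIX,f)).round(1))
# fixed jaw outer edge & moving jaw back edge at top
for x in(-.012,-.018,.05): print(x,proj(ci,T(FIX,[[x,-.03,.155],[x,.03,.155]])).round(1).tolist())
print("row 110, moving jaw intensities",a[110,185:206].sum(1)//3, a[150,185:210].sum(1)//3)
print("fixed", a[80,305:340].sum(1)//3)
E
```

```text
20 114 339
30 115 339
50 118 338
100 331 335
175 133 330
195 135 329
col 125 12 79
col 140 12 203
col 170 12 203
col 320 11 201
col 328 11 201
[[330.5 201.9]
 [137.  203.5]
 [114.6  10.8]
 [341.7   8.8]]
-0.012 [[210.7, 155.3], [206.9, 77.3]]
-0.018 [[203.3, 155.4], [199.1, 77.4]]
0.05 [[286.7, 154.7], [288.1, 76.6]]
row 110, moving jaw intensities [102 104 105 103 105 103 102  97  93 105 138 151 144 126 118 121 125 128
 130 134 136] [103 104 103 102 103 103 102 103 101  99  99 102 130 150 148 133 124 124
 127 131 132 135 137 138 141]
fixed [234 236 233 231 229 226 208 155 109  95  96  94  94  94  93  95  96  94
  93  96  95  97  96  97  97  95  94  93  80  74  77  95 133 162 168]
```

```bash
python3 - <<'E'
from h import *
import cv2
ci=np.load("w3.npy",allow_pickle=True).item()
s,r=st();p=np.array([.6655,.095,.2494])
for d in(.006,.010,.014): print(d,proj(ci,p+r@np.array([0,-.043,-d])).round(1))
a=cv2.imread("pics/w3.png").astype(int);print(a[275:300,256].sum(1)//3)
# far-end, sleeve rows not visible (off image). target
go(T(FIX,[.021,-.065,.123])[0],down(FIX[2]))
E
```

```text
t 6.6 pos [0.6648 0.0948 0.2492] F [ 0.7 -0.1 -2.3] w 0.558 q [ 0.39  0.68 -1.03  1.39  0.58  1.39  0.87]
0.006 [[258. 295.]]
0.01 [[258.1 303.1]]
0.014 [[258.2 311. ]]
[157 156 157 158 156 159 157 157 157 158 158 154 157 157 157 157 155 155
 136  82  47  48  50  50  56]
shift [ -4.4 126.2  -3.3] turn [-0.  -0.   0.1]
```

Call:
send_rows(series=[[-4,10,-6,0,0,0],[-4,35,-6,0,0,0],[-4,60,-6,0,0,0],[-4,85,-6,0,0,0],[-4,105,-6,0,0,0],[-4,118,-6,0,0,0],[-4,126,-6,0,0,0],[-4,126,-6,0,0,0],[-4,126,-6,0,0,0]])

```text
time_s: 7.5
ee_pos: [0.6705, 0.0892, 0.1247]
eef_rot: [-1.248, -1.147, 1.146]
ft_force: [-0.1, 0.2, -1.3]
grip_width: 0.554
```

Call:
send_rows(series=[[0,1,0,0,0,0],[0,2,0,0,0,0],[0,3,0,0,0,0],[0,4,0,0,0,0],[0,4,0,0,0,0]])

```text
time_s: 8.0
ee_pos: [0.67, 0.0888, 0.1199]
eef_rot: [-1.248, -1.147, 1.147]
ft_force: [0.0, 0.5, -1.4]
grip_width: 0.557
```

```bash
python3 - <<'E'
from h import *
import cv2
s,r=st();go(T(FIX,[.021,-.068,.117])[0],down(FIX[2]))
a=optics.grab_frame("top")[100:220,170:330];b=optics.grab_frame("scene")[165:305,155:315]
k=4
im=np.zeros((600,800,3),np.uint8);A=cv2.resize(a,None,fx=2.5,fy=2.5,interpolation=cv2.INTER_CUBIC);B=cv2.resize(b,None,fx=2.4,fy=2.4,interpolation=cv2.INTER_CUBIC)
im[:A.shape[0],:A.shape[1]]=A;im[:B.shape[0],410:410+B.shape[1]]=B
cv2.imwrite("pics/p1.png",im[:340])
E
```

```text
t 8.0 pos [0.67   0.0888 0.1199] F [ 0.   0.5 -1.4] w 0.557 q [ 0.38  0.79 -0.96  1.52  0.68  1.19  0.79]
shift [ 1.3  2.9 -0.6] turn [-0.  -0.8 -0. ]
```

View pics/p1.png

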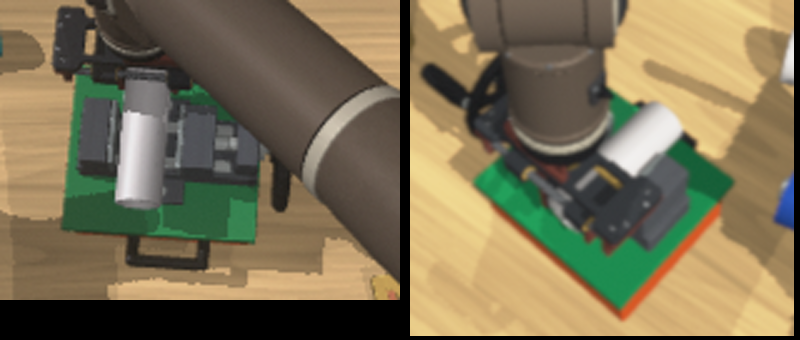

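The picture shows the sleeve between the jaws, with its free end at top pixel (226,182) and nothing touching. I lower it further while watching the force.

Call:
send_rows(series=[[1,1,-0.5,0,-0.8,0],[1,2,-0.5,0,-0.8,0],[1,2.5,-0.5,0,-0.8,0],[1,2.5,-0.5,0,-0.8,0]])

```text
time_s: 8.5
ee_pos: [0.6708, 0.0899, 0.1177]
eef_rot: [-1.242, -1.158, 1.157]
ft_force: [0.0, -0.3, -0.3]
grip_width: 0.555
```

```bash
python3 - <<'E'
from h import *
import cv2
s,r=st();go(T(FIX,[.021,-.068,.117])[0],down(FIX[2]))
ct=optics.camera_info("top");t=np.linspace(0,2*np.pi,37)
for y in(.070,.075,.080): q=proj(ct,T(FIX,np.c_[.021+.025*np.cos(t),0*t+y,.137+.025*np.sin(t)]));print(y,q[:,1].max().round(1),q[:,0].min().round(1),q[:,0].max().round(1))
a=optics.grab_frame("top").astype(int)
for c in(222,225,228): print(c,a[174:192,c].sum(1)//3)
print(a[175,210:240].sum(1)//3)
E
```

```text
t 8.5 pos [0.6708 0.0899 0.1177] F [ 0.  -0.3 -0.3] w 0.555 q [ 0.38  0.8  -0.96  1.52  0.68  1.19  0.8 ]
shift [0.2 0.7 0.1] turn [ 0. -0.  0.]
0.07 182.0 214.7 233.5
0.075 183.8 214.5 233.3
0.08 185.7 214.4 233.2
222 [224 224 223 222 221 157 125 121 118  67  60  60  58  60  58  60  60  59]
225 [190 188 188 186 186 151 132 131 129  86  62  59  60  59  59  60  60  59]
228 [158 155 154 154 154 143 112 121 123  90  66  64  62  59  58  60  58  59]
[ 82  81  83  82  81  82 115 184 205 221 233 233 224 212 202 188 177 167
 155 146 134 122 113 104  95 105  83  67  64  64]
```

Call:
send_rows(series=[[0,0.5,0,0,0,0],[0,1,0,0,0,0],[0,1,0,0,0,0]])

```text
time_s: 8.85
ee_pos: [0.671, 0.0899, 0.1171]
eef_rot: [-1.242, -1.158, 1.157]
ft_force: [1.1, -0.1, 4.9]
grip_width: 0.556
```

```bash
python3 - <<'E'
from h import *
st();st()
E
```

```text
t 8.85 pos [0.671  0.0899 0.1171] F [ 1.1 -0.1  4.9] w 0.556 q [ 0.38  0.8  -0.96  1.52  0.68  1.19  0.8 ]
t 8.85 pos [0.671  0.0899 0.1171] F [ 1.1 -0.1  4.9] w 0.556 q [ 0.38  0.8  -0.96  1.52  0.68  1.19  0.8 ]
```

Call:
send_rows(series=[[0,0,0,0,0,0],[0,0,0,0,0,0],[0,0,0,0,0,0],[0,0,0,0,0,0],[0,0,0,0,0,0],[0,0,0,0,0,0]], fingers=0.7)

```text
time_s: 9.45
ee_pos: [0.6706, 0.0899, 0.1164]
eef_rot: [-1.241, -1.157, 1.158]
ft_force: [0.0, -0.1, 0.5]
grip_width: 0.848
```

Call:
send_rows(series=[[0,-10,0,0,0,0],[0,-30,0,0,0,0],[0,-60,0,0,0,0],[0,-100,0,0,0,0],[0,-150,0,0,0,0],[0,-190,0,0,0,0],[0,-190,0,0,0,0],[0,-190,0,0,0,0]])

```text
time_s: 10.25
ee_pos: [0.6708, 0.0903, 0.3081]
eef_rot: [-1.243, -1.159, 1.156]
ft_force: [-0.3, 0.5, -0.4]
grip_width: 0.848
```

```bash
python3 - <<'E'
from h import *
import cv2
s,r=st()
ci=optics.camera_info("wrist");a=optics.grab_frame("wrist");cv2.imwrite("pics/w4.png",a);np.save("w4.npy",ci,allow_pickle=True)
for y in(-.075,.075): print("sleeve end top pt",y,proj(ci,T(FIX,[.02,y,.160])).round(1))
for x in(.05,-.01,-.018): print(x,proj(ci,T(FIX,[[x,-.035,.155],[x,.035,.155]])).round(1).tolist())
for al in(154,):
  a_=np.radians(al)
  for x in(-.142,-.206): print("grip",x,proj(ci,T(FIX,[x,.062*np.cos(a_),.132+.062*np.sin(a_)])).round(1))
E
```

```text
t 10.25 pos [0.6708 0.0903 0.3081] F [-0.3  0.5 -0.4] w 0.848 q [ 0.39  0.65 -1.04  1.29  0.55  1.5   0.91]
sleeve end top pt -0.075 [[255.9 184.6]]
sleeve end top pt 0.075 [[255.8  20.1]]
0.05 [[286.1, 144.4], [288.0, 69.1]]
-0.01 [[225.6, 144.4], [223.6, 69.1]]
-0.018 [[217.6, 144.4], [215.0, 69.1]]
grip -0.142 [[ 93.5 165.8]]
grip -0.206 [[ 29.4 165.8]]
```

View pics/w4.png

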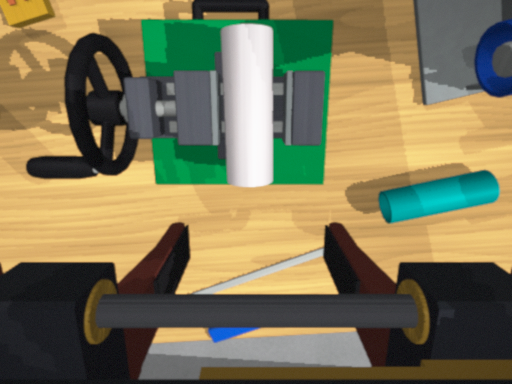

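The sleeve lies between the jaws, with its ends at rows 25 and 186 and the jaws at rows 71–146, so it is centred to about 2 mm. The jaw gap is about 66 mm. The grip at (30–95,168) matches the 154° estimate. Next I plan the handwheel grasp and check how close the foil roll and bottle are.

```bash
sed -i 's/^FIX=np.array(\[.6014/FIX=np.array([.6028/' h.py; cat >> h.py <<'E'
def hand(lean):
    Rf=R.from_euler("z",FIX[2]);s,c=np.sin(np.radians(lean)),np.cos(np.radians(lean))
    x=np.array([0,-1.,0]);y=np.array([s,0,-c]);return Rf*R.from_matrix(np.c_[x,y,np.cross(x,y)])
def gripTCP(ang,lean,xf=-.186,back=0.):
    a=np.radians(ang);h=hand(lean)
    return T(FIX,[xf,.062*np.cos(a),.132+.062*np.sin(a)])[0]+h.apply([0,.019-back,0])
E
python3 - <<'E'
from h import *
s,r=st()
ct,cs=optics.camera_info("top"),optics.camera_info("scene")
Rf=R.from_euler("z",FIX[2])
for nm,a,b,z in(("foil",(373,164),(140,160),.1),("spray",(408,192),(139,119),.17)):
    X=least_squares(lambda X:np.r_[(proj(ct,[X[0],X[1],z])-a)[0],(proj(cs,[X[0],X[1],z])-b)[0]],[.5,-.3]);
    w=np.r_[X.x,z];print(nm,w,X.fun.round(1),"in fixture",Rf.inv().apply(w-[FIX[0],FIX[1],0]).round(3))
print("TCP grasp",gripTCP(154,40))
go(gripTCP(154,40,back=.12)+[0,0,.05],hand(40))
E
```

```text
t 10.3 pos [0.6704 0.0898 0.3064] F [-0.3 -0.3 -0.4] w 0.85 q [ 0.39  0.65 -1.04  1.29  0.55  1.5   0.91]
foil [ 0.57968477 -0.30723667  0.1       ] [ 0.   2.2 -1.4  2.1] in fixture [-0.382 -0.003  0.1  ]
spray [ 0.49345354 -0.37494233  0.17      ] [-0.3 -0.1 -0.2 -0.5] in fixture [-0.455  0.078  0.17 ]
TCP grasp [ 0.6463406  -0.10333276  0.14462417]
shift [-271.5   20.    10.5] turn [ 31.3  86.  -31.3]
```

Call:
send_rows(series=[[-20,0,0,3,8,-3],[-50,0,0,6,16,-6],[-85,0,0,9,24,-9],[-120,0,0,12,32,-12],[-155,0,2,15,40,-15],[-190,5,4,17,48,-17],[-220,10,6,20,56,-20],[-250,15,8,23,64,-23],[-271,20,10,26,72,-26],[-271,20,10,29,80,-29]], fingers=-0.09)

```text
time_s: 11.3
ee_pos: [0.6404, -0.1848, 0.2826]
eef_rot: [-0.936, -0.086, 0.058]
ft_force: [-0.1, 0.9, 0.2]
grip_width: 0.452
```

```bash
python3 - <<'E'
from h import *
s,r=st()
go(gripTCP(154,40,back=.12)+[0,0,.05],hand(40))
E
```

```text
t 11.3 pos [ 0.6404 -0.1848  0.2826] F [-0.1  0.9  0.2] w 0.452 q [ 0.93  0.8  -0.87  1.18 -0.04  1.53  0.3 ]
shift [ 1.1 -0.6  5.9] turn [ 3.6  8.8 -3.4]
```

Call:
send_rows(series=[[1,-0.5,6,1.8,4.4,-1.7],[1,-0.5,6,3.6,8.8,-3.4],[1,-0.5,6,3.6,8.8,-3.4]])

```text
time_s: 11.6
ee_pos: [0.6406, -0.1769, 0.2879]
eef_rot: [-0.872, 0.025, -0.06]
ft_force: [-0.3, -1.5, -0.2]
grip_width: 0.454
```

```bash
python3 - <<'E'
from h import *
import cv2
s,r=st()
print("to back .06");go(gripTCP(154,40,back=.06),hand(40))
print("to grip");go(gripTCP(154,40),hand(40))
ci=optics.camera_info("wrist");a=optics.grab_frame("wrist");cv2.imwrite("pics/w5.png",a)
for x in(-.142,-.186,-.206): 
    q=np.radians(154);print("grip",x,proj(ci,T(FIX,[x,.062*np.cos(q),.132+.062*np.sin(q)])).round(1))
print("axis end",proj(ci,T(FIX,[-.166,0,.132])))
E
```

```text
t 11.6 pos [ 0.6406 -0.1769  0.2879] F [-0.3 -1.5 -0.2] w 0.454 q [ 0.97  0.79 -0.86  1.23 -0.12  1.47  0.19]
to back .06
shift [  0.6  97.2 -35.5] turn [ 0.   0.4 -0.1]
to grip
shift [  0.8 157.2 -35.5] turn [ 0.   0.4 -0.1]
grip -0.142 [[257.  175.9]]
grip -0.186 [[256.8 214.8]]
grip -0.206 [[256.6 234. ]]
axis end [[206.67008562 205.83515356]]
```

View pics/w5.png

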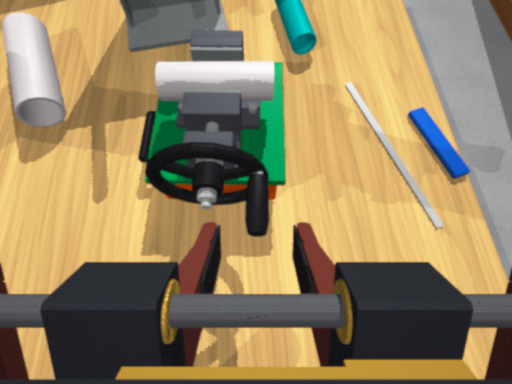

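The grip is seen at (257,175–232) and predicted at (257,176–234). The hub nut at (206,203) also matches. I move in and grip.

Call:
send_rows(series=[[0,20,-18,0,0.4,0],[0.7,50,-35,0,0.4,0],[0.7,80,-35.5,0,0.4,0],[0.7,105,-35.5,0,0.4,0],[0.7,125,-35.5,0,0.4,0],[0.7,140,-35.5,0,0.4,0],[0.7,150,-35.5,0,0.4,0],[0.7,157,-35.5,0,0.4,0],[0.7,157,-35.5,0,0.4,0]])

```text
time_s: 12.55
ee_pos: [0.6479, -0.1013, 0.1469]
eef_rot: [-0.873, 0.025, -0.06]
ft_force: [0.3, 0.2, 0.1]
grip_width: 0.453
```

Call:
send_rows(series=[[0,0,0,0,0,0],[0,0,0,0,0,0],[0,0,0,0,0,0],[0,0,0,0,0,0],[0,0,0,0,0,0]], fingers=-1, grip_force=30)

```text
time_s: 13.05
ee_pos: [0.6467, -0.1025, 0.1472]
eef_rot: [-0.874, 0.027, -0.059]
ft_force: [-4.8, -0.2, 0.8]
grip_width: 0.268
```

```bash
cat >> h.py <<'E'
def crank(a0,step,n,lean=40,s=None):
    """rows for circle from commanded angle a0 by step deg; tool-frame shifts relative to commanded pose at a0; and force report"""
    h=hand(lean);p0=gripTCP(a0,lean)
    return [[float(v) for v in np.round(h.inv().apply(gripTCP(a0+step*(i+1),lean)-p0)*1e3,1)]+[0,0,0] for i in range(n)]
def ang(s,lean=40):
    g=R.from_euler("z",-FIX[2]).apply(s["ee_pos"]-hand(lean).apply([0,.019,0])-[FIX[0],FIX[1],0])
    f=R.from_euler("z",-FIX[2]).apply(s["ft_force"]);d=g[1:]-[0,.132];a=np.arctan2(d[1],d[0])
    t=np.array([-np.sin(a),np.cos(a)])
    print("xf",g[0].round(4),"ang",np.degrees(a).round(1)%360,"rad mm",(np.hypot(*d)*1e3).round(1),"Ftan",(f[1:]@t).round(2),"Frad",(f[1:]@[np.cos(a),np.sin(a)]).round(2),"Fx",f[0].round(2))
E
python3 - <<'E'
from h import *
s,r=st();ang(s);print(crank(154,15,10));go(gripTCP(154,40),hand(40))
E
```

```text
t 13.05 pos [ 0.6467 -0.1025  0.1472] F [-4.8 -0.2  0.8] w 0.268 q [ 0.91  0.87 -0.84  1.45 -0.08  1.16  0.21]
xf -0.1851 ang 152.0 rad mm 63.5 Ftan -2.93 Frad -3.87 Fx -0.57
[[5.1, 11.8, -9.9, 0, 0, 0], [6.1, 24.1, -20.3, 0, 0, 0], [2.9, 36.3, -30.4, 0, 0, 0], [-4.3, 47.4, -39.8, 0, 0, 0], [-15.0, 56.7, -47.5, 0, 0, 0], [-28.5, 63.5, -53.3, 0, 0, 0], [-43.9, 67.4, -56.6, 0, 0, 0], [-60.1, 68.2, -57.2, 0, 0, 0], [-75.9, 65.7, -55.2, 0, 0, 0], [-90.4, 60.2, -50.5, 0, 0, 0]]
shift [-0.3  1.4 -2.3] turn [ 0.1  0.3 -0.2]
```

```bash
python3 - <<'E'
from h import *
print(crank(154,12,10))
E
```

```text
[[4.4, 9.3, -7.8, 0, 0, 0], [6.2, 19.2, -16.1, 0, 0, 0], [5.3, 29.1, -24.4, 0, 0, 0], [1.8, 38.6, -32.4, 0, 0, 0], [-4.3, 47.4, -39.8, 0, 0, 0], [-12.7, 55.0, -46.1, 0, 0, 0], [-22.9, 61.1, -51.3, 0, 0, 0], [-34.5, 65.5, -54.9, 0, 0, 0], [-47.1, 67.9, -56.9, 0, 0, 0], [-60.1, 68.2, -57.2, 0, 0, 0]]
```

Call:
send_rows(series=[[4.4,9.3,-7.8,0,0,0],[6.2,19.2,-16.1,0,0,0],[5.3,29.1,-24.4,0,0,0],[1.8,38.6,-32.4,0,0,0],[-4.3,47.4,-39.8,0,0,0],[-12.7,55.0,-46.1,0,0,0],[-22.9,61.1,-51.3,0,0,0],[-34.5,65.5,-54.9,0,0,0],[-47.1,67.9,-56.9,0,0,0],[-60.1,68.2,-57.2,0,0,0]])

```text
time_s: 14.05
ee_pos: [0.5906, -0.0985, 0.0609]
eef_rot: [-0.873, 0.022, -0.066]
ft_force: [3.9, -1.6, 9.9]
grip_width: 0.269
```

```bash
python3 - <<'E'
from h import *
s,r=st();ang(s);print("target ang 274");go(gripTCP(274,40),hand(40));print(crank(274,15,10))
E
```

```text
t 14.05 pos [ 0.5906 -0.0985  0.0609] F [ 3.9 -1.6  9.9] w 0.269 q [ 0.98  0.92 -0.83  1.64 -0.05  0.98  0.29]
xf -0.1851 ang 270.3 rad mm 56.6 Ftan -3.95 Frad -9.93 Fx -1.37
target ang 274
shift [-4.1  3.4 -4.1] turn [0.  0.4 0.3]
[[-15.9, -2.5, 2.1, 0, 0, 0], [-30.3, -8.0, 6.7, 0, 0, 0], [-42.5, -16.2, 13.6, 0, 0, 0], [-51.4, -26.6, 22.3, 0, 0, 0], [-56.5, -38.3, 32.2, 0, 0, 0], [-57.5, -50.7, 42.5, 0, 0, 0], [-54.3, -62.8, 52.7, 0, 0, 0], [-47.1, -73.9, 62.0, 0, 0, 0], [-36.4, -83.2, 69.8, 0, 0, 0], [-22.9, -90.1, 75.6, 0, 0, 0]]
```

Call:
send_rows(series=[[-15.9,-4.5,4.0,0,0,0],[-30.3,-10.0,8.6,0,0,0],[-42.5,-18.2,15.5,0,0,0],[-51.4,-28.6,24.2,0,0,0],[-56.5,-40.3,34.1,0,0,0],[-57.5,-52.7,44.4,0,0,0],[-54.3,-64.8,54.6,0,0,0],[-47.1,-75.9,63.9,0,0,0],[-36.4,-85.2,71.7,0,0,0],[-22.9,-92.1,77.5,0,0,0]])

```text
time_s: 15.05
ee_pos: [0.5649, -0.0967, 0.1804]
eef_rot: [-0.875, 0.025, -0.061]
ft_force: [2.6, 5.2, -14.6]
grip_width: 0.264
```

```bash
python3 - <<'E'
from h import *
s,r=st();ang(s);print("target ang 64");go(gripTCP(64,40),hand(40));print(crank(64,15,10))
E
```

```text
t 15.05 pos [ 0.5649 -0.0967  0.1804] F [  2.6   5.2 -14.6] w 0.264 q [ 1.05  0.75 -0.91  1.64 -0.13  1.14  0.25]
xf -0.185 ang 67.5 rad mm 68.1 Ftan -3.53 Frad -14.37 Fx 5.39
target ang 64
shift [-1.2  4.9 -5.4] turn [ 0.1  0.4 -0.1]
[[15.3, -3.9, 3.3, 0, 0, 0], [31.5, -4.7, 3.9, 0, 0, 0], [47.4, -2.2, 1.9, 0, 0, 0], [61.8, 3.3, -2.8, 0, 0, 0], [74.0, 11.5, -9.7, 0, 0, 0], [82.9, 21.9, -18.3, 0, 0, 0], [88.0, 33.6, -28.2, 0, 0, 0], [89.0, 46.0, -38.6, 0, 0, 0], [85.8, 58.2, -48.8, 0, 0, 0], [78.6, 69.2, -58.1, 0, 0, 0]]
```

Call:
send_rows(series=[[0,0,0,0,0,0],[0,0,0,0,0,0],[0,0,0,0,0,0]])

```text
time_s: 15.35
ee_pos: [0.5664, -0.0967, 0.1805]
eef_rot: [-0.873, 0.023, -0.064]
ft_force: [0.7, -2.8, 6.6]
grip_width: 0.264
```

```bash
python3 - <<'E'
from h import *
s,r=st();ang(s);go(gripTCP(64,40),hand(40))
E
```

```text
t 15.35 pos [ 0.5664 -0.0967  0.1805] F [ 0.7 -2.8  6.6] w 0.264 q [ 1.06  0.75 -0.91  1.64 -0.13  1.13  0.25]
xf -0.185 ang 68.8 rad mm 67.6 Ftan 3.21 Frad 5.87 Fx -2.7
shift [-2.8  4.9 -5.5] turn [0.  0.4 0.1]
```

Call:
send_rows(series=[[15.3,-3.9,3.3,0,0,0],[31.5,-4.7,3.9,0,0,0],[47.4,-2.2,1.9,0,0,0],[61.8,3.3,-2.8,0,0,0],[74.0,11.5,-9.7,0,0,0],[82.9,21.9,-18.3,0,0,0],[88.0,33.6,-28.2,0,0,0],[89.0,46.0,-38.6,0,0,0],[85.8,58.2,-48.8,0,0,0],[78.6,69.2,-58.1,0,0,0]])

```text
time_s: 16.35
ee_pos: [0.6412, -0.102, 0.0882]
eef_rot: [-0.873, 0.028, -0.058]
ft_force: [-14.0, -7.4, 14.5]
grip_width: 0.265
```

```bash
sed -i 's/\.132+\.062\*np.sin(a)/.137+.062*np.sin(a)/; s/\[0,\.132\]/[0,.137]/' h.py; python3 - <<'E'
from h import *
s,r=st();ang(s);print("target ang 214");go(gripTCP(214,40),hand(40));print(crank(214,12,10))
E
```

```text
t 16.35 pos [ 0.6412 -0.102   0.0882] F [-14.   -7.4  14.5] w 0.265 q [ 0.91  0.94 -0.83  1.49 -0.05  1.08  0.24]
xf -0.185 ang 214.2 rad mm 61.0 Ftan -4.45 Frad -19.27 Fx -8.36
target ang 214
shift [ 0.9 -0.3 -1. ] turn [ 0.   0.3 -0.3]
[[-8.3, 7.6, -6.4, 0, 0, 0], [-18.5, 13.7, -11.5, 0, 0, 0], [-30.2, 18.1, -15.2, 0, 0, 0], [-42.8, 20.5, -17.2, 0, 0, 0], [-55.7, 20.8, -17.5, 0, 0, 0], [-68.5, 19.1, -16.0, 0, 0, 0], [-80.5, 15.4, -12.9, 0, 0, 0], [-91.3, 9.8, -8.2, 0, 0, 0], [-100.3, 2.7, -2.3, 0, 0, 0], [-107.1, -5.7, 4.8, 0, 0, 0]]
```

Call:
send_rows(series=[[-8.3,7.6,-6.4,0,0,0],[-18.5,13.7,-11.5,0,0,0],[-30.2,18.1,-15.2,0,0,0],[-42.8,20.5,-17.2,0,0,0],[-55.7,20.8,-17.5,0,0,0],[-68.5,19.1,-16.0,0,0,0],[-80.5,15.4,-12.9,0,0,0],[-91.3,9.8,-8.2,0,0,0],[-100.3,2.7,-2.3,0,0,0],[-107.1,-5.7,4.8,0,0,0]])

```text
time_s: 17.35
ee_pos: [0.5344, -0.0944, 0.0956]
eef_rot: [-0.873, 0.028, -0.058]
ft_force: [-3.2, 0.3, -7.1]
grip_width: 0.262
```

```bash
python3 - <<'E'
from h import *
s,r=st();ang(s);print("target ang 334");go(gripTCP(334,40),hand(40));print(crank(334,12,10))
E
```

```text
t 17.35 pos [ 0.5344 -0.0944  0.0956] F [-3.2  0.3 -7.1] w 0.262 q [ 1.08  0.83 -0.89  1.75 -0.08  0.99  0.3 ]
xf -0.1849 ang 334.6 rad mm 62.6 Ftan -5.06 Frad 6.0 Fx 0.05
target ang 334
shift [ 0.8 -0.5 -1.1] turn [ 0.1  0.3 -0.3]
[[-4.4, -9.3, 7.8, 0, 0, 0], [-6.2, -19.2, 16.1, 0, 0, 0], [-5.3, -29.1, 24.4, 0, 0, 0], [-1.8, -38.6, 32.4, 0, 0, 0], [4.3, -47.4, 39.8, 0, 0, 0], [12.7, -55.0, 46.1, 0, 0, 0], [22.9, -61.1, 51.3, 0, 0, 0], [34.5, -65.5, 54.9, 0, 0, 0], [47.1, -67.9, 56.9, 0, 0, 0], [60.1, -68.2, 57.2, 0, 0, 0]]
```

Call:
send_rows(series=[[-4.4,-9.3,7.8,0,0,0],[-6.2,-19.2,16.1,0,0,0],[-5.3,-29.1,24.4,0,0,0],[-1.8,-38.6,32.4,0,0,0],[4.3,-47.4,39.8,0,0,0]])

```text
time_s: 17.85
ee_pos: [0.539, -0.0948, 0.1588]
eef_rot: [-0.874, 0.027, -0.058]
ft_force: [-4.3, -1.5, -2.7]
grip_width: 0.269
```

```bash
python3 - <<'E'
from h import *
s,r=st();ang(s)
print(crank(34,10,5))
import cv2
b=optics.grab_frame("scene")[165:305,155:315]; t=optics.grab_frame("top")[110:210,180:320]
im=np.zeros((430,800,3),np.uint8);B=cv2.resize(b,None,fx=2.5,fy=2.5,interpolation=2);A=cv2.resize(t,None,fx=2.7,fy=2.7,interpolation=2)
im[:B.shape[0],:B.shape[1]]=B;im[:A.shape[0],410:410+A.shape[1]]=A;cv2.imwrite("pics/v1.png",im)
E
```

```text
t 17.85 pos [ 0.539  -0.0948  0.1588] F [-4.3 -1.5 -2.7] w 0.269 q [ 1.09  0.75 -0.93  1.71 -0.12  1.09  0.27]
xf -0.1849 ang 35.0 rad mm 63.4 Ftan -4.63 Frad 1.89 Fx -1.77
[[6.8, -6.4, 5.4, 0, 0, 0], [15.0, -11.9, 10.0, 0, 0, 0], [24.2, -16.1, 13.5, 0, 0, 0], [34.3, -19.1, 16.0, 0, 0, 0], [44.9, -20.7, 17.3, 0, 0, 0]]
```

View pics/v1.png

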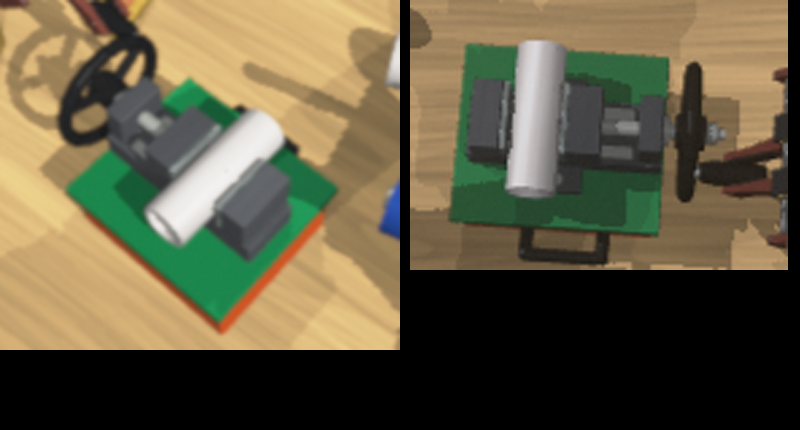

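The jaw has nearly reached the sleeve (right crop: sleeve at columns 515–565, moving jaw face at ~563), and the sleeve is still centred and square. I go on in smaller steps.

Call:
send_rows(series=[[6.8,-6.4,5.4,0,0,0],[15.0,-11.9,10.0,0,0,0],[24.2,-16.1,13.5,0,0,0]])

```text
time_s: 18.25
ee_pos: [0.565, -0.0966, 0.1802]
eef_rot: [-0.874, 0.025, -0.061]
ft_force: [-2.5, -0.5, -5.3]
grip_width: 0.267
```

```bash
python3 - <<'E'
from h import *
s,r=st();ang(s)
print(crank(64,8,5))
E
```

```text
t 18.25 pos [ 0.565  -0.0966  0.1802] F [-2.5 -0.5 -5.3] w 0.267 q [ 1.06  0.75 -0.92  1.64 -0.12  1.14  0.24]
xf -0.1849 ang 65.8 rad mm 63.3 Ftan -4.42 Frad -3.77 Fx -0.66
[[8.0, -2.5, 2.1, 0, 0, 0], [16.4, -4.1, 3.4, 0, 0, 0], [25.0, -4.8, 4.0, 0, 0, 0], [33.7, -4.5, 3.8, 0, 0, 0], [42.2, -3.4, 2.8, 0, 0, 0]]
```

Call:
send_rows(series=[[8.0,-2.5,2.1,0,0,0],[16.4,-4.1,3.4,0,0,0],[25.0,-4.8,4.0,0,0,0],[33.7,-4.5,3.8,0,0,0],[42.2,-3.4,2.8,0,0,0]])

```text
time_s: 18.75
ee_pos: [0.6072, -0.0996, 0.1828]
eef_rot: [-0.874, 0.026, -0.06]
ft_force: [-5.4, -2.3, -4.7]
grip_width: 0.263
```

```bash
python3 - <<'E'
from h import *
s,r=st();ang(s)
print(crank(104,8,5))
E
```

```text
t 18.75 pos [ 0.6072 -0.0996  0.1828] F [-5.4 -2.3 -4.7] w 0.263 q [ 0.99  0.79 -0.9   1.53 -0.1   1.17  0.21]
xf -0.185 ang 105.2 rad mm 62.6 Ftan -3.83 Frad -5.9 Fx -2.65
[[8.2, 2.0, -1.7, 0, 0, 0], [16.0, 5.0, -4.2, 0, 0, 0], [23.2, 8.7, -7.3, 0, 0, 0], [29.6, 13.1, -11.0, 0, 0, 0], [35.2, 18.2, -15.2, 0, 0, 0]]
```

Still running free (about 4 N) at 824° absolute.

Call:
send_rows(series=[[8.2,2.0,-1.7,0,0,0],[16.0,5.0,-4.2,0,0,0],[23.2,8.7,-7.3,0,0,0],[29.6,13.1,-11.0,0,0,0],[35.2,18.2,-15.2,0,0,0]])

```text
time_s: 19.25
ee_pos: [0.6409, -0.102, 0.1582]
eef_rot: [-0.874, 0.028, -0.058]
ft_force: [-11.4, -4.6, -2.0]
grip_width: 0.263
```

```bash
python3 - <<'E'
from h import *
s,r=st();ang(s)
print(crank(144,6,5))
E
```

```text
t 19.25 pos [ 0.6409 -0.102   0.1582] F [-11.4  -4.6  -2. ] w 0.263 q [ 0.93  0.86 -0.87  1.46 -0.07  1.17  0.2 ]
xf -0.185 ang 144.5 rad mm 61.7 Ftan -4.83 Frad -10.17 Fx -5.37
[[3.5, 4.2, -3.5, 0, 0, 0], [6.5, 8.6, -7.2, 0, 0, 0], [8.8, 13.2, -11.1, 0, 0, 0], [10.5, 18.0, -15.1, 0, 0, 0], [11.5, 23.0, -19.3, 0, 0, 0]]
```

Call:
send_rows(series=[[3.5,4.2,-3.5,0,0,0],[6.5,8.6,-7.2,0,0,0],[8.8,13.2,-11.1,0,0,0],[10.5,18.0,-15.1,0,0,0],[11.5,23.0,-19.3,0,0,0]])

```text
time_s: 19.75
ee_pos: [0.6515, -0.1027, 0.1287]
eef_rot: [-0.874, 0.029, -0.057]
ft_force: [-15.1, -6.5, 4.0]
grip_width: 0.267
```

```bash
python3 - <<'E'
from h import *
s,r=st();ang(s)
print(crank(174,6,5))
E
```

```text
t 19.75 pos [ 0.6515 -0.1027  0.1287] F [-15.1  -6.5   4. ] w 0.267 q [ 0.9   0.9  -0.85  1.45 -0.06  1.15  0.21]
xf -0.185 ang 174.1 rad mm 61.1 Ftan -5.47 Frad -14.17 Fx -7.5
[[0.3, 5.0, -4.2, 0, 0, 0], [-0.0, 9.9, -8.3, 0, 0, 0], [-1.0, 14.8, -12.5, 0, 0, 0], [-2.7, 19.6, -16.5, 0, 0, 0], [-5.0, 24.3, -20.4, 0, 0, 0]]
```

Call:
send_rows(series=[[-1,4.2,-3.5,0,0,0],[-2,8.3,-7.0,0,0,0],[-3.5,12.0,-10.1,0,0,0]])

```text
time_s: 20.05
ee_pos: [0.651, -0.1027, 0.1149]
eef_rot: [-0.873, 0.025, -0.062]
ft_force: [-4.9, -6.0, 6.0]
grip_width: 0.263
```

```bash
python3 - <<'E'
from h import *
s,r=st();ang(s)
print(crank(188.5,5,4))
E
```

```text
t 20.05 pos [ 0.651  -0.1027  0.1149] F [-4.9 -6.   6. ] w 0.263 q [ 0.91  0.92 -0.85  1.46 -0.05  1.12  0.22]
xf -0.185 ang 187.1 rad mm 60.8 Ftan -5.39 Frad -5.22 Fx -6.29
[[-1.0, 4.1, -3.4, 0, 0, 0], [-2.5, 8.1, -6.8, 0, 0, 0], [-4.5, 11.9, -10.0, 0, 0, 0], [-6.8, 15.6, -13.1, 0, 0, 0]]
```

Call:
send_rows(series=[[-1,4.1,-3.4,0,0,0],[-2.5,8.1,-6.8,0,0,0],[-4.5,11.9,-10,0,0,0]])

```text
time_s: 20.35
ee_pos: [0.6473, -0.1024, 0.1002]
eef_rot: [-0.873, 0.024, -0.064]
ft_force: [-6.1, -6.7, 10.5]
grip_width: 0.264
```

```bash
python3 - <<'E'
from h import *
s,r=st();ang(s)
print(crank(203.5,5,4))
E
```

```text
t 20.35 pos [ 0.6473 -0.1024  0.1002] F [-6.1 -6.7 10.5] w 0.264 q [ 0.91  0.93 -0.84  1.48 -0.05  1.09  0.23]
xf -0.1851 ang 201.4 rad mm 60.8 Ftan -7.73 Frad -9.07 Fx -7.14
[[-2.4, 3.7, -3.1, 0, 0, 0], [-5.2, 7.3, -6.1, 0, 0, 0], [-8.3, 10.6, -8.9, 0, 0, 0], [-11.9, 13.8, -11.5, 0, 0, 0]]
```

Call:
send_rows(series=[[-3.4,3.2,-2.7,0,0,0],[-7,6,-5.1,0,0,0],[-10,9,-7.5,0,0,0]])

```text
time_s: 20.65
ee_pos: [0.6416, -0.1021, 0.0897]
eef_rot: [-0.874, 0.019, -0.071]
ft_force: [9.2, -3.8, 5.7]
grip_width: 0.268
```

```bash
python3 - <<'E'
from h import *
s,r=st();ang(s)
print(crank(218,5,4))
E
```

```text
t 20.65 pos [ 0.6416 -0.1021  0.0897] F [ 9.2 -3.8  5.7] w 0.268 q [ 0.92  0.94 -0.84  1.51 -0.04  1.06  0.24]
xf -0.1851 ang 212.8 rad mm 60.6 Ftan -9.89 Frad 4.8 Fx -3.11
[[-3.5, 3.2, -2.6, 0, 0, 0], [-7.4, 6.1, -5.1, 0, 0, 0], [-11.5, 8.7, -7.3, 0, 0, 0], [-16.0, 11.0, -9.3, 0, 0, 0]]
```

The tangential force has risen from about 4.3 N running free to 9.9 N, and contact began near 180°. The force implies about 5 N extra, and the 33° turned since contact implies about 3.5 N. That is firm and below crushing, so I relieve the push, let go and retract along the lean.

Call:
send_rows(series=[[1,-1.3,1.1,0,0,0],[2.2,-2.6,2.2,0,0,0],[2.2,-2.6,2.2,0,0,0]])

```text
time_s: 20.95
ee_pos: [0.6426, -0.1022, 0.0914]
eef_rot: [-0.874, 0.021, -0.069]
ft_force: [7.0, -2.5, -2.3]
grip_width: 0.26
```

```bash
python3 - <<'E'
from h import *
s,r=st();ang(s)
E
```

```text
t 20.95 pos [ 0.6426 -0.1022  0.0914] F [ 7.  -2.5 -2.3] w 0.26 q [ 0.92  0.93 -0.84  1.5  -0.04  1.07  0.24]
xf -0.1851 ang 210.9 rad mm 60.5 Ftan -1.7 Frad 7.31 Fx -2.02
```

Call:
send_rows(series=[[0,0,0,0,0,0],[0,0,0,0,0,0],[0,0,0,0,0,0],[0,0,0,0,0,0]], fingers=0.0)

```text
time_s: 21.35
ee_pos: [0.6383, -0.1006, 0.0899]
eef_rot: [-0.873, 0.025, -0.061]
ft_force: [-0.4, 0.2, -0.5]
grip_width: 0.498
```

Call:
send_rows(series=[[0,-10,0,0,0,0],[0,-25,0,0,0,0],[0,-45,0,0,0,0],[0,-70,0,0,0,0],[0,-100,0,0,0,0],[0,-135,0,0,0,0],[0,-170,0,0,0,0],[0,-200,0,0,0,0],[0,-200,0,0,0,0],[0,-200,0,0,0,0]])

```text
time_s: 22.35
ee_pos: [0.6297, -0.2299, 0.2438]
eef_rot: [-0.874, 0.025, -0.063]
ft_force: [0.5, 0.7, -0.5]
grip_width: 0.499
```

```bash
python3 - <<'E'
from h import *
import cv2
st()
ci=optics.camera_info("wrist");w=optics.grab_frame("wrist");t=optics.grab_frame("top")[90:270,70:330];sc=optics.grab_frame("scene")[165:305,155:420]
im=np.zeros((600,800,3),np.uint8)
def put(a,k,x,y):
    A=cv2.resize(a,None,fx=k,fy=k,interpolation=2);im[y:y+A.shape[0],x:x+A.shape[1]]=A
put(w[:250],.75,0,0);put(t,1.5,400,0);put(sc,2,0,300);cv2.imwrite("pics/f.png",im)
for al in range(180,240,10):
    q=np.radians(al);print(al,proj(ci,T(FIX,[-.206,.062*np.cos(q),.132+.062*np.sin(q)])).round(0)*.75)
E
```

```text
t 22.35 pos [ 0.6297 -0.2299  0.2438] F [ 0.5  0.7 -0.5] w 0.499 q [ 1.01  0.85 -0.85  1.21 -0.07  1.48  0.26]
180 [[202.5  132.75]]
190 [[201.75 136.5 ]]
200 [[199.5 139.5]]
210 [[195.75 142.5 ]]
220 [[192.   144.75]]
230 [[186.75 147.  ]]
```

View pics/f.png

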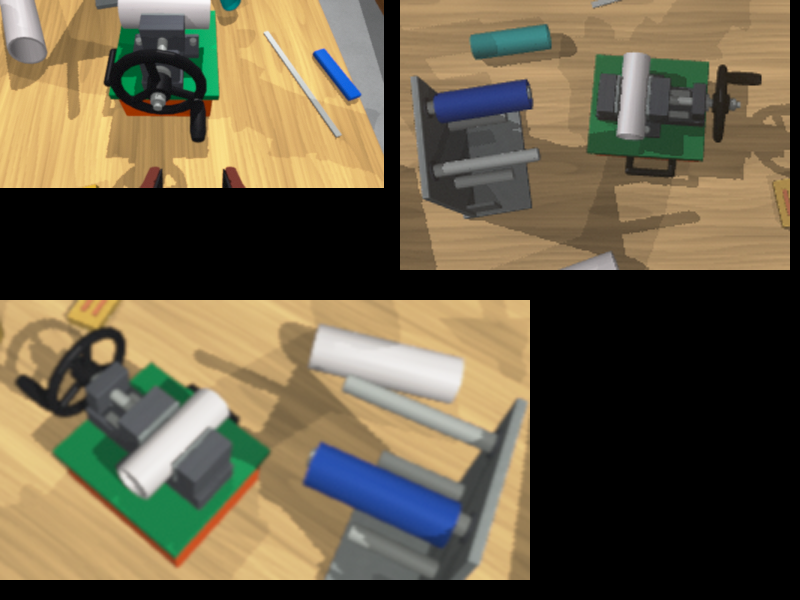

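The sleeve sits between the closed jaws with both ends standing out (top crop (633,55)–(630,137)). The grip stayed at about 210°, the blue sleeve is still on its rod, and the hand is clear of everything. I hand in.

```bash
python3 -c "
from plant import ctrl
print(ctrl.finish_job())"
```

```text
the job is handed in; nothing more can be done
None
```

The bare sleeve is off its rod and lying on the vise floor along the jaws. I let go of it and then cranked the handwheel about 780° until it was clamped. I handed the job in at about 22 s, with the hand clear and touching nothing.

- **Placement:** before cranking, the wrist picture showed the sleeve centred along the jaws to about 2 mm. In the last picture it lies between the closed jaws with both ends standing out.
- **Clamping:** the force at the grip rose from about 4.3 N running free to 9.9 N. That is roughly 5.5 N extra (about 275 N of clamping), slightly above the 3–5 N you call firm.
- **Disagreement:** the 33° turned after contact suggests only about 3.5 N extra. The force also rose faster than the stated 5–7 N per rad. Both readings lie between loose and crushing. I did not push again to check, and I did not tug on the sleeve.
- **Surroundings:** the blue sleeve is still on its rod, and the other things in the last picture look undisturbed. The spray bottle and foil roll were outside that picture.

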